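Gauge the mast sleeves and open the safety-capped cement bottle

TASK

Two look-alike brass mast sleeves stand on the bench: slide the one that fits over the jig's gauge pin until it sits fully down on the jig base and let go of it, and put the one that does not fit in the shallow reject tray. Then open the cement bottle for gluing: press its safety cap down, keep it pressed while turning it counter-clockwise (seen from above) until it is free, and lift it off. Finish while still holding the cap level in the gripper, about 8 cm above the bottle and over it, and leave the other things on the bench where they are.

Things in the scene. Friction and masses are not known exactly. Their poses are not given: they have to be found in the camera images.
- sleeve_thin: brass sleeve with the thin wall: tube standing upright, 32 mm outside diameter, 40 mm high, bore 20 mm right through; it fits the 16 mm gauge pin. Origin at the centre of its underside, z along the tube. 55 to 110 g
- sleeve_thick: brass sleeve with the thick wall: same outside (32 mm diameter, 40 mm high) but bore only 12 mm, too small for the gauge pin. Origin at the centre of its underside. Which of the two sleeves stands nearer the robot varies
- pin_foot (a point): centre of the gauge pin's foot, on the top face of the jig base (dark steel plate 80 x 80 x 12 mm, fixed to the bench). The pin is 16 mm in diameter, straight for 30 mm, then a taper of 8 mm to a 6 mm tip; z up
- pin_tip (a point): top of the gauge pin, 38 mm above pin_foot
- tray_in (a point): centre of the inner floor (4 mm above the bench) of the reject tray: empty shallow open aluminium tray, 140 x 140 mm outside, walls 4 mm thick and 20 mm high, fixed to the bench at the robot's left; x and y along its sides
- bottle: amber cement bottle, 70 mm in diameter, clamped in a stand (wooden base 100 x 100 x 18 mm with two steel jaws to 65 mm height); stand and bottle are fixed to the bench and cannot move or turn. Origin on the bench at the bottle's axis, z up; shoulder 112 mm above the bench
- mouth (a point): point on the bottle's axis where the underside of the locked cap lies, 119 mm above the bench; its frame is parallel to the bottle's
- cap: white ribbed safety cap, 44 mm in diameter, 30 mm high, round, about 30 g, held on the bottle by a bayonet lock. Origin at the centre of its underside, z up; top 149 mm above the bench. Locked, it turns only a few degrees. Pressed 4 to 5.5 mm down (hard stop) and kept pressed, it turns counter-clockwise from above; it is free from 0.95 to 2.2 rad of turn (1.25 is good)
- plug (a joint): spring plug in the bottle's mouth that pushes the cap up with 5 N when locked and 8 N fully pressed: 0 with the cap locked, negative when the cap is pressed (-0.0055 m fully pressed), +0.006 m when the cap is off; the freed cap is lifted by it about 6 mm
- tin: bystander, leave alone: closed steel paint tin, 30 mm across and 30 mm high
- driver: bystander, leave alone: screwdriver 150 mm long lying flat, between jig and bottle stand
- brush: bystander, leave alone: brush 160 mm long lying flat, beyond the jig
- jar: bystander, leave alone: glass jar with steel lid, 64 mm across and 80 mm high
- hut: bystander, leave alone: model relay hut, 80 x 100 x 70 mm
- mast: bystander, leave alone: model lattice mast standing upright on a 60 mm square foot, 120 mm high
- track: bystander, leave alone: piece of model track 160 x 50 x 9 mm lying flat

How it is judged:
By the outcome, as a careful person would: the job done as asked, in the order asked, and still so for the second after the job is handed in, while the arm keeps its last pose, push and grip.
It also fails if it takes over 61 s, if anything falls off the work surface, if the arm or the gripper's body presses on something with over 40 N, if the wrist force passes 120 N, or if a joint passes its speed limit or range.

ROBOT

A 6-joint arm with a two-finger parallel gripper is mounted at the origin on the work surface. World frame = base frame: x ahead of the robot, y to its left, z up, the work surface at z = 0. Lengths are in mm, angles in rad, forces in N, time in s.
With the tool pointing down it reaches from about 275 to 750 mm from the base axis. Payload 10.2 kg.
Tool frame: the origin (TCP) lies at the centre of the arm's flange, where the gripper is bolted on; the fingertips stand 173 mm ahead of it and the grasp point (between the pads) lies 155 mm ahead of it; z points along the fingers, y is the line along which they close (so a half turn about z gives the same grasp; the last joint's range is limited). The gripper opens to 85 mm and grips with 20 to 120 N. Pads are 22 mm wide; open, the fingers measure 114 mm over their backs; the gripper's body (76 mm by 85 mm) begins 54 mm behind the grasp point. The pads swing forward as they close: fully open they stand 13 mm farther back than shut.
Start: joints at [0.935, 0.313, 1.498, -0, 1.331, -0.223], TCP at [210.631, 480.902, 404.694] pointing down, gripper open.
Joint ranges: [-2.94, 2.94], [-0.97, 2.17], [0.19, 2.56], [-1.23, 4.37], [0.02, 3.11], [-2.88, 2.88]. Speed limits (rad/s): [2.39, 2.39, 3.01, 3.14, 3.14, 3.14].

INTERFACE

Orientations are given as a unit quaternion [w, x, y, z].
In Python, from rig import ctrl, camrig, readout gives the robot as it stands (ctrl), with the cameras (camrig) and the readings (readout).
- The arm moves only by the tool step_hand, called as a command line: name --argument value ..., lists and objects as JSON in quotes. Schema: {"type":"object","properties":{"offsets":{"type":"object","properties":{"moves":{"type":"array","items":{"type":"array","items":{"type":"number"},"minItems":6,"maxItems":6},"minItems":1,"maxItems":8}},"additionalProperties":false,"required":["moves"]},"finger_gap":{"type":"number"},"squeeze":{"type":"number"},"only":{"type":"string"},"quiet":{"type":"boolean"},"lines":{"type":"string"}},"required":["offsets"],"additionalProperties":false}. offsets is an object whose key "moves" holds a list of rows, 1 to 8 of them, each of 6 numbers: dx, dy, dz in units of 100 mm, then a rotation vector rx, ry, rz in units of 0.2 rad; each row is the pose to reach, as a shift and turn from the pose commanded when the call began, along the tool's axes at that moment; what a row does not reach only later rows make up. A row lasts 1/10 s, in which the tool goes at most 50 mm and 0.15 rad, less where a joint would pass 70% of its speed; a pose out of reach is approached as far as the arm can. finger_gap is the opening from 0.0 (shut) to 1.0 (fully open), set as the call begins (left out keeps the last). The fingers move at their own pace and stop on an object; squeeze is the grip in N (left out, the last holds). Time passes only in rows, so rows that do not move let the fingers close. The tool returns the time, the measured TCP pose, the force, the opening and the grip force at its end. only (a regular expression) keeps the lines of the reply that match it, lines (a string "A,B") keeps lines A to B, and quiet returns only ok. Input that does not fit is refused with a message, and nothing moves.
- readout.sense(): the state, without advancing time (a new reading comes with each control period).
- camrig.capture(name): name is "scene" or "top"; returns the picture (400x640x3 uint8, red, green, blue); there is no depth.
- camrig.calibration(name): a dict with "fx", "fy", "cx", "cy" (pixels), "position" and "attitude" of the camera in the world. Camera axes: x right, y down, z forward; pixel columns grow to the right and rows downward; lengths in mm; the calibration is good to about 2 mm. A picture is of the moment at which its call begins. calibration takes no time and is no camera call.
- ctrl.finish_job(): hands the job in; it is judged then, once.
The state is a dict: "time_s": time; "joints": joint angles; "dq": joint speeds; "tau": joint torques, N m; "eef_pos": TCP position; "ee_rot": TCP orientation; "force": force on the tool from outside, world axes, zero at the start; "wrist_torque": the same for the moment, N m; "grip_width": opening from 0.0 (shut) to 1.0 (fully open); "grip_force": force on a finger pad.
Only numpy, scipy, OpenCV 4.12 (cv2) and the standard library are available. Lean on these libraries where they do the work, as an engineer would, in place of code of your own. Each camera call takes 0.05 s, during which the arm holds its last target. There are 200 camera calls.

## Working session

There is one attempt and no reset: what is moved stays moved. The work goes in short steps, Python scripts to look and compute and a tool call to move; the robot and the scene stay as the last step left them, time stands still between calls to the robot, and variables do not carry over. Pictures are saved under pics/ and viewed, at most 10 in all, crops included, and the job is handed in when it is done.

```bash
ls; mkdir -p pics
```

Run:
```python
from rig import ctrl, camrig, readout
import cv2
for n in("scene","top"):
    im=camrig.capture(n); cv2.imwrite(f"pics/{n}0.png",im[:,:,::-1]); print(n,camrig.calibration(n))
print(readout.sense())
```

```text
pics
rig.py
scene {'fx': 462.09548582694595, 'fy': 462.09548582694595, 'cx': 327.0705371318419, 'cy': 199.94824774268503, 'position': array([1318.3060404 ,  690.59648148,  752.92869854]), 'attitude': array([-0.18840227,  0.32290473,  0.81469349, -0.44329633])}
top {'fx': 432.96934022882476, 'fy': 432.96934022882476, 'cx': 312.24069030234733, 'cy': 207.11737264585375, 'position': array([ 519.58535216,  -33.49706412, 1300.52643518]), 'attitude': array([ 0.02474534, -0.69811437,  0.71541242, -0.01445908])}
{'time_s': 0.1, 'joints': array([ 9.34598911e-01,  3.13377193e-01,  1.49834492e+00, -9.20896583e-06,
        1.33100895e+00, -2.23409014e-01]), 'dq': array([-0.00065857, -0.00140195, -0.00292687,  0.00146097,  0.0011836 ,
        0.0003333 ]), 'tau': array([ 1.02112306e-03, -4.12905335e+01, -2.60141337e+01, -2.42935030e-04,
        3.09166106e-03,  3.26890962e-06]), 'eef_pos': array([210.60706322, 480.86783432, 404.20691265]), 'ee_rot': array([-2.33117726e-04,  2.04930863e-01,  9.78776286e-01, -5.19297962e-04]), 'force': array([ 0.79371437, -0.36138523, -0.14750493]), 'wrist_torque': array([-0.04567647, -0.00411654,  0.01553476]), 'grip_force': 0.0, 'grip_width': 1.0052492057487035}
```

View pics/scene0.png

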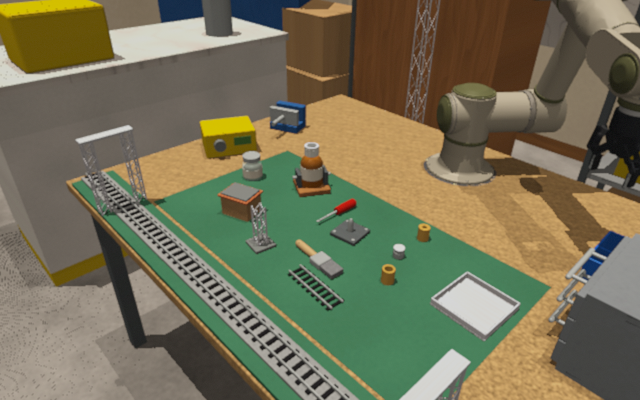

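View pics/top0.png

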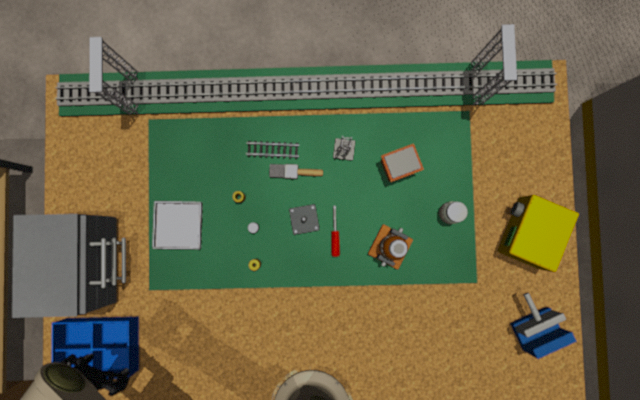

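The scene view shows the sleeves at about (424,233) and (388,274), the jig at (350,232), the capped bottle at (312,150) and the tray at (475,304). In the top view the sleeves are at (238,197) and (254,265), the jig at (304,219), the bottle at (396,248), the tray at (177,225) and the tin at (253,228).

Run:
```python
import cv2,numpy as np
t=cv2.imread("pics/top0.png");s=cv2.imread("pics/scene0.png")
def c(im,u,v,w,h,f):return cv2.resize(im[v:v+h,u:u+w],None,fx=f,fy=f,interpolation=cv2.INTER_CUBIC)
a=np.hstack([c(t,224,182,28,28,12),c(t,240,251,28,28,12)])   #672
b=np.hstack([c(s,374,258,28,20,12),c(s,410,222,28,20,12)])
cv2.imwrite("pics/z1.png",np.vstack([a,b]))
a=np.hstack([c(t,284,199,40,40,7),c(t,366,222,55,50,5.6)[:280]])
b=np.hstack([c(s,325,212,50,35,7),c(s,290,140,50,60,4)])if 0 else None
x=c(s,325,212,50,40,7);y=c(s,290,140,50,60,4.66667)[:280]
r=np.hstack([x,y]);W=max(r.shape[1],a.shape[1])
p=lambda m:np.pad(m,((0,0),(0,W-m.shape[1]),(0,0)))
cv2.imwrite("pics/z2.png",np.vstack([p(a),p(r)]));print(W)
```

```text
588
```

View pics/z1.png

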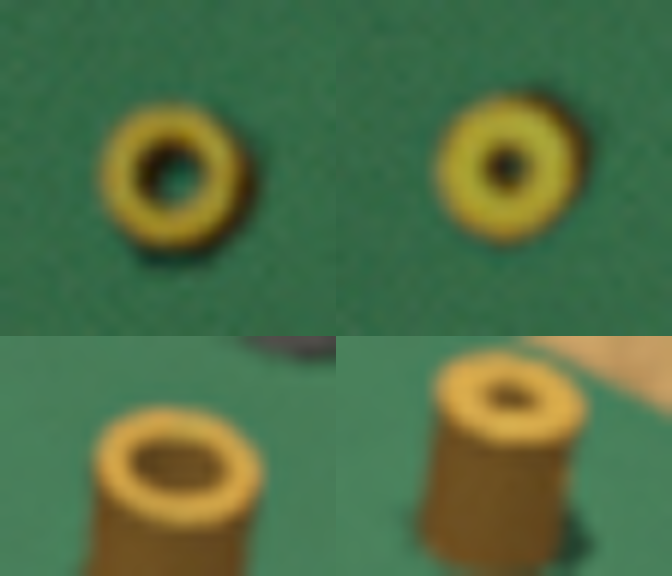

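View pics/z2.png

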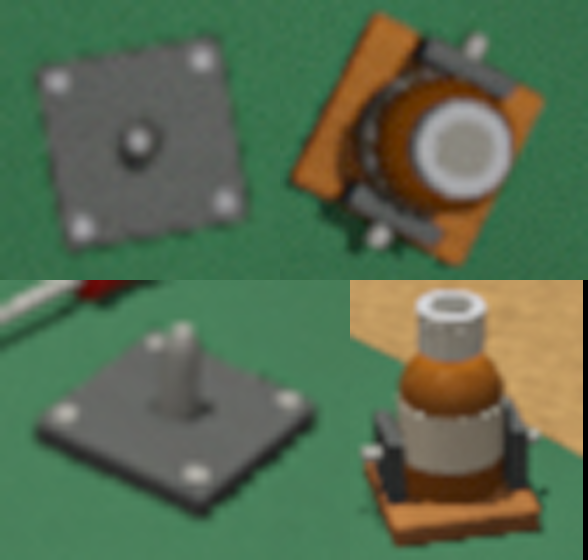

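The far sleeve (top view 238,197) has the wide bore, so it is the thin one. The near sleeve (254,265) is the thick one. The pin tip is near (303,218) in top and (350,218) in scene; the cap top is near (398,248) and (311,145). Next I'll take mask centroids and triangulate.

Create h.py:
```python
from rig import ctrl, camrig, readout
import cv2,numpy as np
from scipy.spatial.transform import Rotation as R
def ray(n,p):
    c=camrig.calibration(n);d=np.array([(p[0]-c["cx"])/c["fx"],(p[1]-c["cy"])/c["fy"],1])
    q=c["attitude"];d=R.from_quat([q[1],q[2],q[3],q[0]]).apply(d);return c["position"],d/np.linalg.norm(d)
def plane(n,p,z):
    o,d=ray(n,p);return o+d*(z-o[2])/d[2]
def tri(pt,ps):
    o,d=ray("top",pt);e,f=ray("scene",ps)
    s=np.linalg.lstsq(np.c_[d,-f],e-o,rcond=None)[0];a=o+s[0]*d;b=e+s[1]*f
    return (a+b)/2,np.linalg.norm(a-b)
def blob(im,m,box):
    u,v,w,h=box;k=m[v:v+h,u:u+w].astype(np.uint8)
    cs=cv2.findContours(k,cv2.RETR_EXTERNAL,cv2.CHAIN_APPROX_NONE)[0]
    c=max(cs,key=cv2.contourArea);f=cv2.fillPoly(np.zeros_like(k),[c],1)
    y,x=np.nonzero(f);return np.array([x.mean()+u,y.mean()+v]),len(x),(np.ptp(x)+1,np.ptp(y)+1)
```

Run:
```python
from h import *
np.set_printoptions(precision=1,suppress=True)
t=cv2.imread("pics/top0.png");s=cv2.imread("pics/scene0.png")
def br(im,th):
    b,g,r=[im[:,:,i].astype(int) for i in range(3)];return (r>th)&(r-b>60)
def wh(im,th): return (im.min(2)>th)
def go(name,mt,bt,ms,bs):
    a=blob(t,mt,bt);b=blob(s,ms,bs);P,e=tri(a[0],b[0]);print(name,a,b,"->",P,e)
print(t[182+9,238],s[270,388-5:388+6].tolist()[0],s[280,388])
go("thin",br(t,110),(224,182,28,28),br(s,160),(374,258,28,28))
go("thick",br(t,110),(240,251,28,28),br(s,160),(410,222,28,28))
go("tray",wh(t,140),(140,190,70,70),wh(s,130),(420,265,110,80))
go("cap",wh(t,110),(385,235,25,25),wh(s,150),(300,140,24,14))
go("tip",wh(t,120),(298,212,11,11),wh(s,120),(346,215,10,8))
print("tip manual",tri((303.2,218.1),(350.5,218.4)),"cap manual",tri((398.2,248.1),(311.1,144.9)))
b=np.array([(57,83),(202,60),(83,227),(226,202)])/7+[283.5,198.5]
print("bolts",np.array([plane("top",p,13) for p in b]),plane("top",b.mean(0),13))
b=np.array([(65,413),(155,343),(288,400),(196,474)]-np.array([0,280]))/7+[324.5,211.5]
print("bolts s",plane("scene",b.mean(0),13), "bolt tri",)
print("tin",plane("top",(252.8,228),30))
```

```text
[ 54 128 134] [61, 144, 187] [ 31  76 104]
thin (array([237.7, 196.1]), 97, (np.int64(11), np.int64(11))) (array([388.4, 268.3]), 96, (np.int64(14), np.int64(10))) -> [627.6 202.   37.9] 0.01434409741865731
thick (array([253.9, 264.5]), 101, (np.int64(11), np.int64(12))) (array([424.1, 226.8]), 65, (np.int64(11), np.int64(7))) -> [427.  158.1  37.3] 0.8842525258327885
tray (array([178. , 225.5]), 1898, (np.int64(45), np.int64(47))) (array([475.8, 302.1]), 2938, (np.int64(89), np.int64(64))) -> [545.6 389.    9.9] 3.3688407185150067
cap (array([398.3, 248.1]), 228, (np.int64(17), np.int64(17))) (array([311., 145.]), 89, (np.int64(15), np.int64(7))) -> [ 469.6 -242.8  146.8] 0.3738332623567426
tip (array([303.5, 218.5]), 4, (np.int64(2), np.int64(2))) (array([350.5, 219. ]), 6, (np.int64(2), np.int64(3))) -> [556.8  10.3  47.2] 0.6740672004436914
tip manual (array([557.8,  11. ,  50.1]), np.float64(0.7548283874641432)) cap manual (array([ 469.7, -242.4,  147.3]), np.float64(0.30737777921545245))
bolts [[583.1  46.   13. ]
 [591.4 -16.   13. ]
 [521.7  36.2  13. ]
 [530.8 -24.7  13. ]] [556.7  10.4  13. ]
bolts s [558.3  11.2  13. ] bolt tri
tin [533.3 160.2  30. ]
```

Add to h.py:
```python
def need(x,y,z,psi):
    s=readout.sense();q=s["ee_rot"];r=R.from_quat([q[1],q[2],q[3],q[0]]);m=r.as_matrix()
    g=np.array([[np.sin(psi),np.cos(psi),0],[-np.cos(psi),np.sin(psi),0],[0,0,-1]])
    if abs(g[:,1]@m[:,1])>9: pass
    d=m.T@(np.array([x,y,z])-s["eef_pos"]);w=(r.inv()*R.from_matrix(g)).as_rotvec()
    print("need",d.round(1),w.round(3),"psi",round(np.arctan2(m[1,1],m[0,1]),3),"t",s["time_s"],"F",s["force"].round(1))
```

```bash
python3 -c "
from h import *
need(627.6,202,265,1.158)"
```

```text
Traceback (most recent call last):
  File "h.py", line 22, in need
    d=m.T@(np.array([x,y,z])-s["eef_pos"]);w=(r.inv()*R.from_matrix(g)).as_rotvec()
                                                      ~~~~~~~~~~~~~^^^
  File "scipy/spatial/transform/_rotation.pyx", line 1143, in scipy.spatial.transform._rotation.Rotation.from_matrix
ValueError: Non-positive determinant (left-handed or null coordinate frame) in rotation matrix 0: [[ 0.9160026   0.40117234  0.        ]
 [-0.40117234  0.9160026   0.        ]
 [ 0.          0.         -1.        ]].
```

x should be y × z = (-sin, cos, 0).

```bash
sed -i '/>9: pass/d; s/\[\[np.sin(psi),np.cos(psi),0\],\[-np.cos(psi)/[[-np.sin(psi),np.cos(psi),0],[np.cos(psi)/' h.py
python3 -c "
from h import *
need(627.6,202,265,1.158)"
```

```text
need [-493.9  -88.   139.2] [-0.001 -0.     0.   ] psi 1.158 t 0.1 F [ 0.8 -0.4 -0.1]
```

Units first: shifts go in units of 100 mm and turns go in units of 0.2 rad. So -360 mm is -3.6, -315 mm is -3.15.

step_hand --offsets '{"moves": [[-0.45,-0.08,0.13,0,0,0],[-0.9,-0.16,0.26,0,0,0],[-1.35,-0.24,0.38,0,0,0],[-1.8,-0.32,0.51,0,0,0],[-2.25,-0.4,0.64,0,0,0],[-2.7,-0.48,0.76,0,0,0],[-3.15,-0.56,0.89,0,0,0],[-3.6,-0.64,1.02,0,0,0]]}' --finger_gap 0.65

```text
time_s: 0.9
eef_pos: [516.1, 276.5, 301.9]
ee_rot: [-0.0, 0.205, 0.979, -0.0]
force: [0.2, 0.8, 0.4]
grip_width: 0.651
grip_force: 0.0
```

step_hand --offsets '{"moves": [[-0.45,-0.08,0.13,0,0,0],[-0.9,-0.16,0.26,0,0,0],[-1.34,-0.24,0.37,0,0,0],[-1.34,-0.24,0.37,0,0,0]]}'

```text
time_s: 1.3
eef_pos: [630.6, 198.3, 262.7]
ee_rot: [-0.001, 0.207, 0.978, -0.001]
force: [-0.7, -0.2, -0.8]
grip_width: 0.655
grip_force: 0.0
```

```bash
python3 -c "
from h import *
need(627.6,202,183,1.158)
im=camrig.capture('top');cv2.imwrite('pics/a.png',im[:,:,::-1]);print(blob(im,(im[:,:,0].astype(int)>110)&(im[:,:,0].astype(int)-im[:,:,2]>60),(224,182,28,28)))"
```

```text
need [ 4.1  2.3 79.7] [-0.002 -0.002 -0.005] psi 1.153 t 1.3 F [-0.7 -0.2 -0.8]Traceback (most recent call last):
  File "<string>", line 4, in <module>
    im=camrig.capture('top');cv2.imwrite('pics/a.png',im[:,:,::-1]);print(blob(im,(im[:,:,0].astype(int)>110)&(im[:,:,0].astype(int)-im[:,:,2]>60),(224,182,28,28)))
                                                                        ~~~~^^^^^^^^^^^^^^^^^^^^^^^^^^^^^^^^^^^^^^^^^^^^^^^^^^^^^^^^^^^^^^^^^^^^^^^^^^^^^^^^^^^^^
  File "h.py", line 16, in blob
    c=max(cs,key=cv2.contourArea);f=cv2.fillPoly(np.zeros_like(k),[c],1)
ValueError: max() iterable argument is empty
```

step_hand --offsets '{"moves": [[0,0,0,0,0,0],[0,0,0,0,0,0]]}' --quiet true

```text
ok
```

```bash
python3 -c "
from h import *
need(627.6,202,183,1.158)"
```

```text
need [-0.9 -0.8 83.2] [0.    0.    0.001] psi 1.159 t 1.55 F [0.2 0.3 0.3]
```

step_hand --offsets '{"moves": [[0,0,0.3,0,0,0],[0,0,0.55,0,0,0],[0,0,0.72,0,0,0],[0,0,0.82,0,0,0],[0,0,0.82,0,0,0],[0,0,0.82,0,0,0]]}'

```text
time_s: 2.15
eef_pos: [627.9, 202.5, 184.9]
ee_rot: [0.001, 0.205, 0.979, 0.0]
force: [-0.5, 0.9, -0.2]
grip_width: 0.651
grip_force: 0.0
```

step_hand --offsets '{"moves": [[0,0,0,0,0,0],[0,0,0,0,0,0],[0,0,0,0,0,0],[0,0,0,0,0,0],[0,0,0,0,0,0],[0,0,0,0,0,0]]}' --finger_gap 0.0 --squeeze 40

```text
time_s: 2.75
eef_pos: [628.1, 202.2, 185.1]
ee_rot: [0.001, 0.205, 0.979, 0.0]
force: [-1.3, -0.1, 6.0]
grip_width: 0.358
grip_force: 39.7
```

```bash
python3 -c "
from h import *
need(627.6,202,183,1.158)
cv2.imwrite('pics/g.png',cv2.resize(camrig.capture('scene')[200:320,300:460,::-1],None,fx=4,fy=4,interpolation=2))"
```

```text
need [ 0.4 -0.4  2.1] [ 0.001  0.002 -0.   ] psi 1.158 t 2.75 F [-1.3 -0.1  6. ]
```

View pics/g.png

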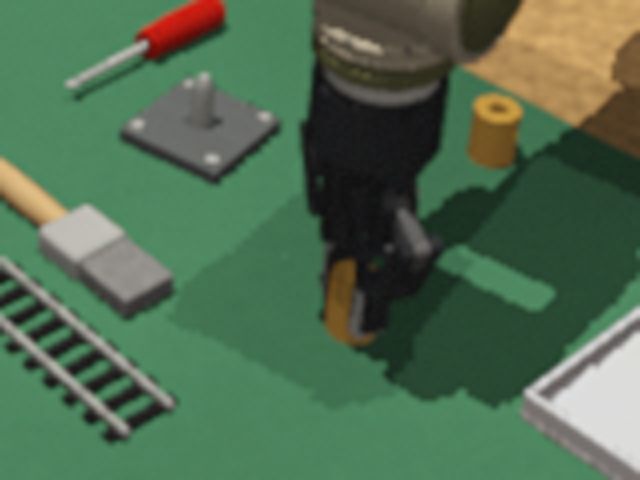

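The gripper holds the thin sleeve (view around 345,300), and the thick one still stands at (495,130) in the crop. Lifting now.

Scaled: -50 mm is -0.5, -80 mm is -0.8.

step_hand --offsets '{"moves": [[0,0,-0.2,0,0,0],[0,0,-0.5,0,0,0],[0,0,-0.8,0,0,0],[0,0,-0.8,0,0,0],[0,0,-0.8,0,0,0]]}'

```text
time_s: 3.3
eef_pos: [627.7, 202.1, 263.9]
ee_rot: [0.0, 0.205, 0.979, 0.0]
force: [-0.2, -0.1, -0.6]
grip_width: 0.36
grip_force: 39.8
```

```bash
python3 -c "
from h import *
need(557.3,10.7,262,1.158)"
```

```text
need [ -12.3 -203.6    1.8] [0.    0.001 0.   ] psi 1.158 t 3.3 F [-0.2 -0.1 -0.6]
```

step_hand --offsets '{"moves": [[-0.02,-0.35,0,0,0,0],[-0.04,-0.7,0,0,0,0],[-0.06,-1.05,0,0,0,0],[-0.08,-1.4,0,0,0,0],[-0.1,-1.75,0,0,0,0],[-0.12,-1.95,0,0,0,0],[-0.12,-2.04,0,0,0,0],[-0.12,-2.04,0,0,0,0]]}'

```text
time_s: 4.1
eef_pos: [556.7, 9.9, 262.9]
ee_rot: [-0.001, 0.206, 0.979, 0.0]
force: [-0.5, -1.4, -0.5]
grip_width: 0.361
grip_force: 39.9
```

step_hand --offsets '{"moves": [[0,0,0,0,0,0],[0,0,0,0,0,0]]}' --quiet true

```text
ok
```

```bash
python3 -c "
from h import *
need(557.3,10.7,262,1.158)
a=camrig.capture('scene')[180:280,290:410,::-1];b=camrig.capture('top')[170:270,250:370,::-1]
cv2.imwrite('pics/j.png',np.hstack([cv2.resize(x,(396,330),interpolation=2) for x in(a,b)]))"
```

```text
need [-0.4 -0.6  1.4] [ 0.    -0.     0.001] psi 1.159 t 4.3 F [ 0.  -0.2 -0.4]
```

View pics/j.png

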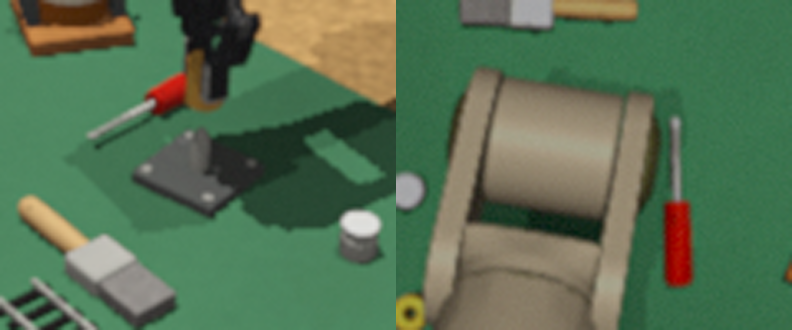

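The scene half shows the sleeve's bottom at about (205,100) in the crop, roughly above the pin at (200,150). I'll lower it in steps and watch the force.

Scaled: 20 mm is 0.2, 32 mm is 0.32.

step_hand --offsets '{"moves": [[0,0,0.2,0,0,0],[0,0,0.28,0,0,0],[0,0,0.32,0,0,0],[0,0,0.32,0,0,0]]}'

```text
time_s: 4.8
eef_pos: [557.0, 10.6, 231.4]
ee_rot: [-0.0, 0.205, 0.979, 0.0]
force: [-0.5, -0.5, -1.1]
grip_width: 0.358
grip_force: 39.8
```

step_hand --offsets '{"moves": [[0,0,0.03,0,0,0],[0,0,0.06,0,0,0],[0,0,0.09,0,0,0],[0,0,0.09,0,0,0]]}'

```text
time_s: 5.2
eef_pos: [556.9, 10.4, 222.3]
ee_rot: [-0.0, 0.205, 0.979, -0.0]
force: [0.9, -0.1, -0.4]
grip_width: 0.365
grip_force: 39.9
```

step_hand --offsets '{"moves": [[0,0,0.04,0,0,0],[0,0,0.08,0,0,0],[0,0,0.12,0,0,0],[0,0,0.16,0,0,0],[0,0,0.2,0,0,0],[0,0,0.2,0,0,0]]}'

```text
time_s: 5.8
eef_pos: [556.8, 10.5, 202.0]
ee_rot: [-0.001, 0.205, 0.979, -0.0]
force: [-0.2, 0.2, -0.5]
grip_width: 0.36
grip_force: 39.9
```

step_hand --offsets '{"moves": [[0,0,0.02,0,0,0],[0,0,0.04,0,0,0],[0,0,0.05,0,0,0],[0,0,0.05,0,0,0]]}'

```text
time_s: 6.2
eef_pos: [556.9, 10.4, 197.6]
ee_rot: [-0.0, 0.205, 0.979, 0.0]
force: [0.3, 0.2, -1.0]
grip_width: 0.362
grip_force: 39.9
```

step_hand --offsets '{"moves": [[0,0,0.01,0,0,0],[0,0,0.01,0,0,0]]}'

```text
time_s: 6.4
eef_pos: [557.0, 10.4, 197.0]
ee_rot: [0.0, 0.205, 0.979, -0.0]
force: [-2.0, 1.1, 3.6]
grip_width: 0.362
grip_force: 40.2
```

step_hand --offsets '{"moves": [[0,0,0.01,0,0,0],[0,0,0.01,0,0,0]]}'

```text
time_s: 6.6
eef_pos: [557.1, 10.4, 197.0]
ee_rot: [0.0, 0.205, 0.979, -0.0]
force: [-5.2, 0.5, 13.0]
grip_width: 0.362
grip_force: 41.2
```

It is seated: contact at z = 197 as predicted. Releasing and going up.

step_hand --offsets '{"moves": [[0,0,-0.01,0,0,0],[0,0,-0.01,0,0,0],[0,0,-0.01,0,0,0],[0,0,-0.01,0,0,0]]}' --finger_gap 0.65

```text
time_s: 7.0
eef_pos: [557.0, 10.4, 196.5]
ee_rot: [-0.0, 0.205, 0.979, 0.0]
force: [-0.3, 0.5, -0.5]
grip_width: 0.646
grip_force: 0.0
```

step_hand --offsets '{"moves": [[0,0,-0.2,0,0,0],[0,0,-0.5,0,0,0],[0,0,-0.85,0,0,0],[0,0,-0.85,0,0,0],[0,0,-0.85,0,0,0]]}'

```text
time_s: 7.5
eef_pos: [556.9, 10.5, 281.9]
ee_rot: [0.0, 0.205, 0.979, 0.0]
force: [-0.4, -0.6, 0.2]
grip_width: 0.655
grip_force: 0.0
```

```bash
python3 -c "
from h import *
need(427,158,265,1.158)"
```

```text
need [178.2  83.   16.7] [ 0.     0.001 -0.   ] psi 1.158 t 7.5 F [-0.4 -0.6  0.2]
```

step_hand --offsets '{"moves": [[0.36,0.17,0.04,0,0,0],[0.72,0.34,0.08,0,0,0],[1.08,0.5,0.12,0,0,0],[1.44,0.67,0.15,0,0,0],[1.7,0.79,0.17,0,0,0],[1.78,0.83,0.17,0,0,0],[1.78,0.83,0.17,0,0,0],[1.78,0.83,0.17,0,0,0]]}'

```text
time_s: 8.3
eef_pos: [428.0, 157.3, 264.4]
ee_rot: [0.0, 0.205, 0.979, -0.0]
force: [0.2, 0.4, -0.6]
grip_width: 0.65
grip_force: 0.0
```

step_hand --offsets '{"moves": [[0,0,0,0,0,0]]}' --quiet true

```text
ok
```

```bash
python3 -c "
from h import *
need(427,158,185,1.158)
cv2.imwrite('pics/k.png',cv2.resize(camrig.capture('scene')[160:300,300:460,::-1],None,fx=4,fy=4,interpolation=2))"
```

```text
need [ 1.3  0.4 79.5] [-0.     0.    -0.001] psi 1.157 t 8.4 F [ 0.5 -0.6 -0.3]
```

View pics/k.png

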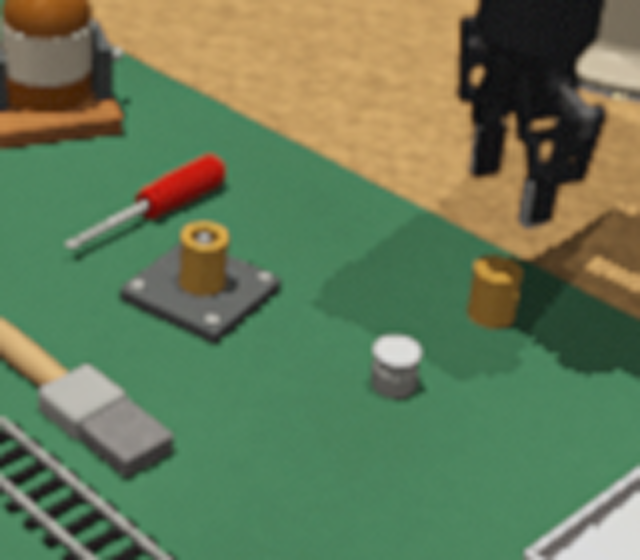

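The thin sleeve sits down on the jig at (204,260), with the pin visible inside it. The thick one stands free at (495,290), below the gripper.

step_hand --offsets '{"moves": [[0.01,0,0.3,0,0,0],[0.01,0,0.55,0,0,0],[0.01,0,0.7,0,0,0],[0.01,0,0.79,0,0,0],[0.01,0,0.79,0,0,0],[0.01,0,0.79,0,0,0]]}' --quiet true

```text
ok
```

step_hand --offsets '{"moves": [[0,0,0,0,0,0],[0,0,0,0,0,0],[0,0,0,0,0,0],[0,0,0,0,0,0],[0,0,0,0,0,0],[0,0,0,0,0,0]]}' --finger_gap 0.0 --squeeze 40

```text
time_s: 9.65
eef_pos: [426.6, 158.3, 186.6]
ee_rot: [0.001, 0.205, 0.979, 0.0]
force: [-0.7, -0.6, 5.5]
grip_width: 0.366
grip_force: 39.2
```

step_hand --offsets '{"moves": [[0,0,-0.2,0,0,0],[0,0,-0.5,0,0,0],[0,0,-0.8,0,0,0],[0,0,-0.8,0,0,0],[0,0,-0.8,0,0,0]]}'

```text
time_s: 10.15
eef_pos: [426.1, 158.3, 265.9]
ee_rot: [0.001, 0.205, 0.979, 0.0]
force: [-0.5, -0.4, -2.3]
grip_width: 0.363
grip_force: 40.1
```

```bash
python3 -c "
from h import *
need(546,389,262,1.158)
for z in (4,20):print(plane('top',(177.7,225.3),z))"
```

```text
need [-17.2 259.4   4.1] [0.001 0.001 0.   ] psi 1.158 t 10.15 F [-0.5 -0.4 -2.3]
[547.11716877 390.26420091   4.        ]
[546.77740781 385.03470457  20.        ]
```

step_hand --offsets '{"moves": [[-0.02,0.35,0,0,0,0],[-0.05,0.75,0,0,0,0],[-0.08,1.15,0,0,0,0],[-0.1,1.55,0,0,0,0],[-0.13,1.95,0,0,0,0],[-0.15,2.3,0,0,0,0],[-0.17,2.5,0,0,0,0],[-0.17,2.58,0,0,0,0]]}' --quiet true

```text
ok
```

step_hand --offsets '{"moves": [[0,0,0,0,0,0],[0,0,0.2,0,0,0],[0,0,0.45,0,0,0],[0,0,0.6,0,0,0],[0,0,0.68,0,0,0],[0,0,0.72,0,0,0],[0,0,0.72,0,0,0]]}'

```text
time_s: 11.65
eef_pos: [545.5, 387.6, 193.9]
ee_rot: [0.0, 0.205, 0.979, 0.0]
force: [-0.0, -0.1, -1.4]
grip_width: 0.364
grip_force: 40.2
```

Scaled: 3 mm is 0.03, 2 mm is 0.02.

step_hand --offsets '{"moves": [[0,0,0.01,0,0,0],[0,0,0.02,0,0,0],[0,0,0.03,0,0,0],[0,0,0.03,0,0,0]]}'

```text
time_s: 12.05
eef_pos: [545.4, 387.8, 190.8]
ee_rot: [0.0, 0.205, 0.979, 0.0]
force: [-0.1, -0.4, -1.1]
grip_width: 0.367
grip_force: 40.2
```

step_hand --offsets '{"moves": [[0,0,0.01,0,0,0],[0,0,0.01,0,0,0]]}'

```text
time_s: 12.25
eef_pos: [545.4, 387.9, 190.7]
ee_rot: [0.0, 0.205, 0.979, 0.0]
force: [-3.9, -2.2, 6.0]
grip_width: 0.369
grip_force: 40.8
```

Contact at 190.7 means it is on the tray floor. Releasing.

Scaled: -1 mm is -0.01.

step_hand --offsets '{"moves": [[0,0,-0.01,0,0,0],[0,0,-0.01,0,0,0],[0,0,-0.01,0,0,0],[0,0,-0.01,0,0,0]]}' --finger_gap 0.65

```text
time_s: 12.65
eef_pos: [545.4, 387.8, 190.6]
ee_rot: [-0.0, 0.205, 0.979, -0.0]
force: [0.1, -0.9, -0.4]
grip_width: 0.652
grip_force: 0.0
```

step_hand --offsets '{"moves": [[0,0,-0.2,0,0,0],[0,0,-0.6,0,0,0],[0,0,-1.05,0,0,0],[0,0,-1.5,0,0,0],[0,0,-1.8,0,0,0],[0,0,-1.8,0,0,0]]}'

```text
time_s: 13.25
eef_pos: [545.4, 387.8, 376.0]
ee_rot: [0.004, 0.205, 0.979, 0.003]
force: [-0.0, -0.1, -0.0]
grip_width: 0.648
grip_force: 0.0
```

```bash
python3 -c "
from h import *
need(469.6,-242.5,370,0.2)"
```

```text
need [-183.4 -607.9    3. ] [0.009 0.002 0.958] psi 1.158 t 13.25 F [-0.  -0.1 -0. ]
```

Scaled: -330 mm is -3.3, -287 mm is -2.87, 0.8 rad is 4.

step_hand --offsets '{"moves": [[-0.1,-0.34,0,0,0,0.5],[-0.22,-0.73,0,0,0,1],[-0.35,-1.15,0,0,0,1.5],[-0.48,-1.58,0,0,0,2],[-0.61,-2.01,0,0,0,2.5],[-0.74,-2.44,0,0,0,3],[-0.87,-2.87,0,0,0,3.5],[-1,-3.3,0,0,0,4]]}' --finger_gap 0.85

```text
time_s: 14.05
eef_pos: [503.9, 43.7, 369.9]
ee_rot: [-0.001, 0.572, 0.821, -0.0]
force: [1.5, -0.2, -0.0]
grip_width: 0.852
grip_force: 0.0
```

```bash
python3 -c "
from h import *
need(469.6,-242.5,370,0.2)"
```

```text
need [-2.566e+02 -1.314e+02 -1.000e-01] [-0.001 -0.     0.154] psi 0.354 t 14.05 F [ 1.5 -0.2 -0. ]
```

Scaled: -256 mm is -2.56, -248 mm is -2.48, 0.15 rad is 0.75.

step_hand --offsets '{"moves": [[-0.36,-0.18,0,0,0,0.25],[-0.73,-0.37,0,0,0,0.5],[-1.1,-0.56,0,0,0,0.75],[-1.5,-0.77,0,0,0,0.75],[-1.9,-0.97,0,0,0,0.75],[-2.25,-1.15,0,0,0,0.75],[-2.48,-1.27,0,0,0,0.75],[-2.56,-1.31,0,0,0,0.75]]}'

```text
time_s: 14.85
eef_pos: [471.0, -242.4, 369.6]
ee_rot: [-0.001, 0.631, 0.776, -0.0]
force: [0.5, 0.4, 1.0]
grip_width: 0.852
grip_force: 0.0
```

step_hand --offsets '{"moves": [[0,0,0,0,0,0],[0,0,0,0,0,0],[0,0,0,0,0,0]]}' --quiet true

```text
ok
```

```bash
python3 -c "
from h import *
need(469.6,-242.5,298,0.2);print(readout.sense()['joints'])
a=camrig.capture('scene');cv2.imwrite('pics/c.png',np.hstack([cv2.resize(x[:,:,::-1],(396,330),interpolation=2) for x in(a[100:200,250:370],a[240:340,420:540])]))"
```

```text
need [-2.9 -2.9 72.6] [-0.   -0.    0.01] psi 0.21 t 15.15 F [-0.6  1.2 -0.7]
[-6.90647226e-01  3.50138130e-01  1.53785184e+00  1.90104210e-04
  1.25386035e+00 -9.00207961e-01]
```

View pics/c.png

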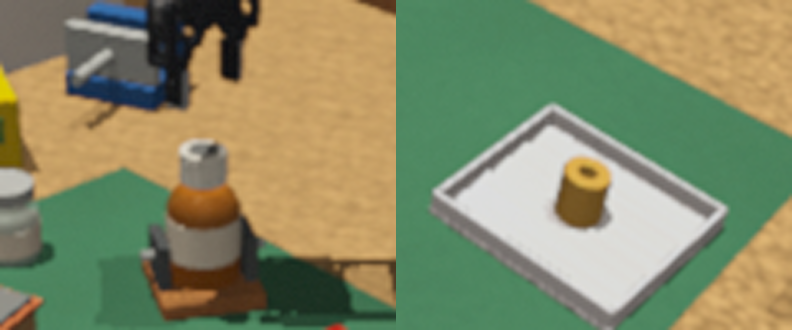

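The thick sleeve stands in the middle of the tray (580,190 in the right half), and the open gripper is above the cap (203,165 in the left half). Lowering onto the cap.

Scaled: 75 mm is 0.75, 73 mm is 0.73.

step_hand --offsets '{"moves": [[-0.03,-0.03,0.2,0,0,0],[-0.03,-0.03,0.45,0,0,0],[-0.03,-0.03,0.63,0,0,0],[-0.03,-0.03,0.73,0,0,0],[-0.03,-0.03,0.75,0,0,0],[-0.03,-0.03,0.75,0,0,0],[-0.03,-0.03,0.75,0,0,0]]}'

```text
time_s: 15.9
eef_pos: [469.5, -243.8, 296.6]
ee_rot: [0.001, 0.63, 0.777, -0.0]
force: [0.4, -0.1, 0.6]
grip_width: 0.85
grip_force: 0.0
```

```bash
python3 -c "
from h import *
need(469.6,-242.5,295,0.2)"
```

```text
need [1.3 0.4 1.6] [0.001 0.001 0.008] psi 0.208 t 15.9 F [ 0.4 -0.1  0.6]
```

Scaled: 1 mm is 0.01.

step_hand --offsets '{"moves": [[0.01,0,0,0,0,0],[0.01,0,0,0,0,0],[0.01,0,0,0,0,0],[0.01,0,0,0,0,0],[0.01,0,0,0,0,0],[0.01,0,0,0,0,0],[0.01,0,0,0,0,0]]}' --finger_gap 0.0 --squeeze 60

```text
time_s: 16.6
eef_pos: [469.2, -242.9, 295.8]
ee_rot: [0.0, 0.63, 0.777, 0.0]
force: [-0.0, 1.6, 5.1]
grip_width: 0.493
grip_force: 60.0
```

step_hand --offsets '{"moves": [[0,0,0.01,0,0,0],[0,0,0.02,0,0,0],[0,0,0.03,0,0,0],[0,0,0.03,0,0,0]]}'

```text
time_s: 17.0
eef_pos: [469.2, -242.9, 292.9]
ee_rot: [0.0, 0.63, 0.777, 0.0]
force: [-0.7, 1.7, 6.4]
grip_width: 0.497
grip_force: 60.1
```

Scaled: 2 mm is 0.02, 1 mm is 0.01.

step_hand --offsets '{"moves": [[0,0,0.01,0,0,0],[0,0,0.02,0,0,0],[0,0,0.02,0,0,0]]}'

```text
time_s: 17.3
eef_pos: [469.2, -242.9, 291.0]
ee_rot: [0.0, 0.63, 0.777, 0.0]
force: [-1.1, 1.7, 8.3]
grip_width: 0.494
grip_force: 60.2
```

step_hand --offsets '{"moves": [[0,0,0.01,0,0,0],[0,0,0.01,0,0,0]]}'

```text
time_s: 17.5
eef_pos: [469.2, -242.8, 290.9]
ee_rot: [0.0, 0.63, 0.777, -0.0]
force: [-5.3, 4.3, 14.2]
grip_width: 0.497
grip_force: 61.1
```

At the hard stop. Turning counter-clockwise while pressed.

step_hand --offsets '{"moves": [[0,0,0,0,0,-0.5],[0,0,0,0,0,-1],[0,0,0,0,0,-1.5],[0,0,0,0,0,-2],[0,0,0,0,0,-2.5],[0,0,0,0,0,-3],[0,0,0,0,0,-3.5],[0,0,0,0,0,-4]]}'

```text
time_s: 18.3
eef_pos: [469.4, -243.3, 290.9]
ee_rot: [0.001, 0.276, 0.961, -0.001]
force: [-1.2, 0.9, 12.0]
grip_width: 0.495
grip_force: 60.6
```

```bash
python3 -c "
from h import *
need(469.2,-242.8,290.9,1.46);print(readout.sense()['wrist_torque'])"
```

```text
need [ 0.4  0.3 -0. ] [-0.001  0.003 -0.448] psi 1.012 t 18.3 F [-1.2  0.9 12. ]
[ 0.04494246  0.13435415 -0.11049779]
```

step_hand --offsets '{"moves": [[0,0,0,0,0,-0.5],[0,0,0,0,0,-1],[0,0,0,0,0,-1.5],[0,0,0,0,0,-2],[0,0,0,0,0,-2.3],[0,0,0,0,0,-2.3],[0,0,0,0,0,-2.3]]}'

```text
time_s: 19.0
eef_pos: [469.3, -243.2, 290.9]
ee_rot: [0.001, 0.051, 0.999, -0.001]
force: [-1.1, 0.8, 11.8]
grip_width: 0.492
grip_force: 60.6
```

step_hand --offsets '{"moves": [[0,0,-0.02,0,0,0],[0,0,-0.05,0,0,0],[0,0,-0.09,0,0,0],[0,0,-0.13,0,0,0],[0,0,-0.13,0,0,0]]}'

```text
time_s: 19.5
eef_pos: [469.0, -242.8, 302.7]
ee_rot: [-0.0, 0.051, 0.999, 0.0]
force: [0.3, 1.0, 0.3]
grip_width: 0.489
grip_force: 60.6
```

The cap is free and there is no pull. Lifting until its underside is 80 mm above the mouth (TCP about 376).

Scaled: -73 mm is -0.73, -68 mm is -0.68.

step_hand --offsets '{"moves": [[0,0,-0.15,0,0,0],[0,0,-0.35,0,0,0],[0,0,-0.55,0,0,0],[0,0,-0.68,0,0,0],[0,0,-0.73,0,0,0],[0,0,-0.73,0,0,0],[0,0,-0.73,0,0,0],[0,0,-0.73,0,0,0]]}'

```text
time_s: 20.3
eef_pos: [469.0, -242.8, 374.8]
ee_rot: [-0.001, 0.051, 0.999, 0.001]
force: [0.6, 0.5, -0.1]
grip_width: 0.497
grip_force: 60.9
```

```bash
python3 -c "
from h import *
need(469.2,-242.8,376,1.468)
a=camrig.capture('scene');cv2.imwrite('pics/e.png',np.hstack([cv2.resize(x[:,:,::-1],(396,330),interpolation=2) for x in(a[90:190,250:370],a[190:290,310:430])]))"
```

```text
need [-0.2  0.1 -1.2] [ 0.001 -0.001 -0.   ] psi 1.468 t 20.3 F [ 0.6  0.5 -0.1]
```

View pics/e.png

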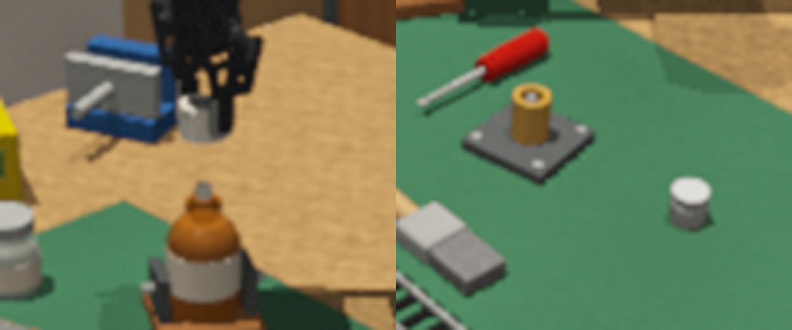

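The cap (203,118) is held level above the open bottle (plug at 203,190). The thin sleeve is seated on the jig at (530,115), and the driver, tin and brush have not moved.

```bash
python3 -c "
from rig import ctrl, camrig, readout
print(ctrl.finish_job())"
```

```text
the job is handed in; nothing more can be done
None
```

The job is handed in at about 20 s: the thin sleeve is fully down on the gauge pin and released, the thick one is in the reject tray, and the freed cap is held level about 8 cm above the open bottle.

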